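# Unclamp the finished flange from the marking fixture

## Task

The drilled flange in the twin marking fixture is finished: unscrew its own clamp until the toe is well clear of the rim (about a third of a turn or more), then lift the flange out and set it down flat, without dropping it, inside the shallow cork-lined tray. The two clamps have opposite threads and nobody noted which is fitted where, so try the knob a little, feel which way it gives, and do not force it the way that is tight. Leave the undrilled blank clamped in the other station, and the hex key and brush where they lie.

Things in the scene. Friction and masses are not known exactly. Their poses are not given: they have to be found in the camera images.
- fixture: fixed aluminium base plate 166 (own x) x 190 (own y) x 12 mm; origin at the centre of its underside on the worktop, x from seats to clamps, z up. Two stations, seat centres at own (-30, +-45) mm, clamp screws at (+47, +-45) mm. Each seat has two upright pins, 10 mm across and 13 mm high, on the side away from the clamp, against which the rim stands.
- clamp_a: fixed grey block 52 x 36 x 28 mm on the base plate, top 43 mm above the worktop; origin at its underside centre, x away from the seat. The bar knob on top drives its screw; a steel toe 22 mm wide comes out of its front and hooks over the part's rim by 6.5 mm. One clamp has a left-hand, the other a right-hand thread; they look alike, and which is fitted at which station changes.
- clamp_b: the other clamp: the same description.
- flange: the finished part: white flange with a bore and bolt holes; rim disc 62 mm across and 10.5 mm thick, round hub 36 mm across rising to 21 mm, open bore; about 60 g. Origin at the centre of its underside, z up; yaw does not matter. It lies on the base plate in one of the seats; grasp it across the hub, fingers closing along the fixture's y.
- blank: undrilled blank of the same outer shape and size as the flange but solid: no bore, no holes; 70 g. Origin at the centre of its underside. Clamped in the other seat; it stays there.
- seat_a (a point): centre of the seat that clamp A serves, on the base plate's upper face (12 mm above the worktop). The part whose origin is here is held by clamp A.
- seat_b (a point): the same for clamp B.
- knob_a_bar (a point): middle of the black bar knob of clamp A, on its vertical screw axis, 69 mm above the worktop; x along the bar, z up. The bar is 58 mm long, 12 mm thick and 24 mm high (56 to 80 mm above the worktop), on a steel neck 11 mm across. Pinch it across its 12 mm. The knob stays where it is left.
- knob_b_bar (a point): middle of the bar knob of clamp B; the same dimensions and axes.
- screw_a (a joint): turn of the screw of clamp A, rad: 0 is tight (as found, a dead stop); grows as the clamp opens, whichever way that turns, to a stop at 3.0. Opening takes about 0.1 N m all the way. The toe draws back 3.5 mm per rad and clears the rim from about 1.9 rad.
- screw_b (a joint): the same for clamp B.
- knob_a (a joint): twist of bar knob A against its own screw, rad, 0 at rest. The bar sits on the screw through a springy rubber bush, 3 N m per rad: the bar's angle is the screw's turn plus this twist. Turned the way that gives it stays below 0.1; against tight or a stop only the bush winds up, and springs back. It is damaged beyond 0.35.
- knob_b (a joint): the same for clamp B.
- tray: loose shallow grey tray lined with a cork mat, 104 mm (own x) by 124 mm (own y) outside, with a grip lip 8 mm deep at each end in y; walls 3 mm thick and 14 mm high; the mat's surface, on which parts lie, is 6 mm above the origin, which is the centre of the underside on the worktop; z up; 300 g.
- hex_key: loose dark L-shaped hex key, 26 x 83 x 7 mm, on the worktop beside the fixture; origin at the centre of its underside. To be left alone.
- brush: loose dust brush with a wooden handle, 30 x 158 x 12 mm, on the worktop behind the work; origin at the centre of its underside. To be left alone.

How it is judged:
On the way, in this order (a step that is already met when the one before it is completed fails the run):
1. the flange's own clamp is unscrewed by at least 1.8 rad while the flange still lies in its seat (((value of joint screw_a above 1.8 rad and horizontal distance between flange and seat_a below 0.008 m and z of flange in the frame of seat_a below 0.005 m) or (value of joint screw_b above 1.8 rad and horizontal distance between flange and seat_b below 0.008 m and z of flange in the frame of seat_b below 0.005 m))), for 0.1 s.
2. the flange is lowered to within 12 mm of the tray's mat while still held (z of flange in the frame of tray below 0.018 m and horizontal distance between flange and tray below 0.05 m and contact force between the fingers and flange above 0.5 N), for 0.05 s.
At the end, for the whole second after the job is handed in: The flange lies flat (within 0.06 rad), hub up and at rest on the mat inside the tray (origin within 4 mm of the mat's height, wholly between the walls); the blank is still in its seat (within 8 mm) under its own clamp, which is still tight (screw below 0.25 rad) (z of flange in the frame of tray between 0.002 and 0.01 m and x of flange in the frame of tray between -0.021 and 0.021 m and y of flange in the frame of tray between -0.031 and 0.031 m and angle between the z axis of flange and the z axis of tray, either way round below 0.06 rad and angle between flange's own z axis and vertical below 0.1 rad and linear speed of flange below 0.02 m/s and ((value of joint screw_a below 0.25 rad and horizontal distance between blank and seat_a below 0.008 m and z of blank in the frame of seat_a below 0.005 m) or (value of joint screw_b below 0.25 rad and horizontal distance between blank and seat_b below 0.008 m and z of blank in the frame of seat_b below 0.005 m))); the robot touches nothing.
It fails at once if a knob is forced against its stop (bush twisted more than 0.35 rad either way) (value of joint any of knob_a, knob_b below -0.35 rad or value of joint any of knob_a, knob_b above 0.35 rad).
It fails at once if the blank's clamp is unscrewed (over 0.4 rad) ((value of joint screw_a above 0.4 rad and horizontal distance between blank and seat_a below 0.008 m) or (value of joint screw_b above 0.4 rad and horizontal distance between blank and seat_b below 0.008 m)).
It fails at once if the blank, the hex key or the brush is moved (over 12, 30, 30 mm) (distance of blank from where it was at the start of the episode above 0.012 m or distance of any of hex_key, brush from where it was at the start of the episode above 0.03 m).
It also fails if it takes over 72 s, if anything falls off the work surface, if the arm or the gripper's body presses on something with over 40 N, if the wrist force passes 120 N, or if a joint passes its speed limit or range.

## Robot

A 6-joint arm with a two-finger parallel gripper is mounted at the origin on a cart in front of the work surface, level with it; the furniture and walls round the work are solid. World frame = base frame: x ahead of the robot, y to its left, z up, the work surface at z = 0. Lengths are in m, angles in rad, forces in N, time in s.
With the tool pointing down it reaches from about 0.225 to 0.725 m from the base axis. Payload 3.1 kg.
Tool frame: the origin (TCP) lies between the finger pads; the fingertips stand 14 mm ahead of it and the grasp point (between the pads) lies 5 mm behind it (arm.tips_ahead is the distance from the TCP to the fingertips, in m); z points along the fingers, y is the line along which they close (so a half turn about z gives the same grasp; the last joint's range is limited). The gripper opens to 85 mm and grips with 20 to 120 N. Pads are 22 mm wide; open, the fingers measure 114 mm over their backs; the gripper's body (76 mm by 85 mm) begins 54 mm behind the grasp point. The pads swing forward as they close: fully open they stand 13 mm farther back than shut.
Start: joints at [-0.128, 0.048, 0.099, 1.622, 0, 1.443], TCP at [0.525, -0, 0.245] pointing down, gripper open.
Joint ranges: [-2.91, 2.91], [-0.99, 1.94], [-1.21, 1.42], [-2.12, 2.29], [-1.49, 1.47], [-3.14, 3.14]. Speed limits (rad/s): [2.79, 2.79, 3.14, 3.14, 3.14, 3.14].

## Interface

Orientations are given as a rotation vector (axis times angle).
In Python, from plant import telemetry, eyes, arm gives the robot as it stands.
- The arm moves only by the tool carry_out, never from a script. Its argument "series" is a list that holds one entry, the list of rows, each a list of 4 numbers: the shift along the tool's x, y, z in cm, then the turn about the tool's z in degrees. In form: [[[dx, dy, dz, spin], ...]]. A call has 1 to 20 rows; each row is the pose to reach, as a shift and turn from the pose commanded when the call began, along the tool's axes at that moment; what a row does not reach only later rows make up. A row lasts 1/10 s, in which the tool goes at most 50 mm and 8.59 degrees, less where a joint would pass 70% of its speed; a pose out of reach is approached as far as the arm can. A call with a gripper value outside its range is refused whole. "jaw" is the opening, from -1 (shut) to 1 (fully open), set as the call begins (left out, the last holds). The fingers move at their own pace and stop on an object; the grip force is fixed at half the most. Time passes only in rows, so rows that repeat a pose let the fingers close. It gives the time, the measured TCP pose, the force, the opening and the grip force at its end, in the units of the state.
- telemetry.get_state(): the state, without advancing time (a new reading comes with each control period).
- eyes.get_image(name): name is "scene" or "side" or "wrist"; returns a dict with "pixels" (384x512x3 uint8, blue, green, red), "depth" (384x512 float32, m along the optical axis (not along the pixel's ray), 0 where there is no reading), "fx", "fy", "cx", "cy" (pixels), "T" (4x4, takes a point from camera to world coordinates); the wrist camera has in their place "mount" (4x4, takes a point from camera to tool coordinates, whose origin is the TCP and whose axes are the flange's). Camera axes: x right, y up, looking along -z (the intrinsics and any distortion apply to the point x, -y, -z); pixel columns grow to the right and rows downward; lengths in m; the calibration is good to about 2 mm. The wrist camera is an equidistant fisheye: a pixel r from the principal point sees the ray r / f radians off the axis. A picture is of the moment at which its call begins: read the wrist's pose just before it.
- arm.sign_off(): hands the job in; it is judged then, once.
The state is a dict: "time": time; "q": joint angles; "joint_vel": joint speeds; "joint_efforts": joint torques, N m; "eef_pos": TCP position; "eef_rot": TCP orientation; "wrist_force": force on the tool from outside, world axes, zero at the start; "torque": the same for the moment, N m; "gripper_width": opening from 0.0 (shut) to 1.0 (fully open); "gripper_force": force on a finger pad.
Only numpy, scipy, OpenCV 4.12 (cv2) and the standard library are available. Lean on these libraries where they do the work, as an engineer would, in place of code of your own. Each camera call takes 0.05 s, during which the arm holds its last target. There are 200 camera calls.

## Working session

There is one attempt and no reset: what is moved stays moved. The work goes in short steps, Python scripts to look and compute and a tool call to move; the robot and the scene stay as the last step left them, time stands still between calls to the robot, and variables do not carry over. Pictures are saved under pics/ and viewed, at most 10 in all, crops included, and the job is handed in when it is done.

Besides the shell and the picture viewer there is one more tool, called as name(argument=value, ...), one argument or row to a line, values as JSON. carry_out: Moves the arm, as the interface text tells. Its arguments: {"type":"object","properties":{"series":{"type":"array"},"jaw":{"type":"number"}},"required":["series"]}

```bash
mkdir -p pics
cat > h.py <<'E'
import numpy as np, cv2
from plant import telemetry, eyes, arm
from scipy.spatial.transform import Rotation as R
def cloud(n):
    s=telemetry.get_state(); i=eyes.get_image(n); d=i["depth"]
    h,w=d.shape; v,u=np.mgrid[:h,:w].astype(float)
    x=(u-i["cx"])/i["fx"]; y=(v-i["cy"])/i["fy"]
    p=np.stack([x*d,-y*d,-d],-1)
    if "T" in i: T=i["T"]; P=p@T[:3,:3].T+T[:3,3]
    else: P=None
    return s,i,P
E
python3 - <<'E'
from h import *
s,i,P=cloud("scene"); cv2.imwrite("pics/scene.png",i["pixels"]); np.save("scene.npy",P)
print({k:v for k,v in i.items() if k not in("pixels","depth")}); print(s)
i=eyes.get_image("wrist"); cv2.imwrite("pics/wrist.png",i["pixels"]);print({k:v for k,v in i.items() if k not in("pixels","depth")})
E
```

```text
{'fx': 483.3196536573871, 'fy': 483.3196536573871, 'cx': 255.80645543067, 'cy': 189.25516477342987, 'T': array([[ 0.62977267,  0.58987291, -0.50540709,  0.15422674],
       [-0.77676042,  0.47366669, -0.41507002, -0.26965855],
       [-0.00544405,  0.65397998,  0.75649227,  0.74558252],
       [ 0.        ,  0.        ,  0.        ,  1.        ]])}
{'time': 0.0, 'q': array([-1.27821803e-01,  4.87379800e-02,  9.75699013e-02,  1.62197786e+00,
       -1.26167633e-05,  1.44298847e+00]), 'joint_vel': array([-3.54885943e-04, -2.51374890e-04,  3.67673831e-04, -2.50055179e-03,
       -7.54809106e-05, -9.33516019e-04]), 'joint_efforts': array([ 2.96208136e-04, -3.38780022e+01,  3.20016932e+01,  2.03766406e-02,
       -2.11149008e-04,  6.20949692e-06]), 'eef_pos': array([5.24421337e-01, 4.64819084e-05, 2.44109743e-01]), 'eef_rot': array([-2.22014684, -2.2201159 ,  0.00227016]), 'wrist_force': array([ 1.03815881, -0.63359465, -0.17388663]), 'torque': array([0.00558352, 0.04074705, 0.02776596]), 'gripper_force': 0.0, 'gripper_width': 1.0006802360516476}
{'fx': 297.3186396354542, 'fy': 297.3186396354542, 'cx': 257.458559680088, 'cy': 196.16862198305407, 'mount': array([[ 1.50110587e-04,  9.45004823e-01,  3.27056360e-01,
         8.54196606e-02],
       [ 9.99999935e-01, -3.42431543e-05, -3.60031620e-04,
         6.38188598e-06],
       [-3.29032176e-04,  3.27056393e-01, -9.45004766e-01,
        -1.27703997e-01],
       [ 0.00000000e+00,  0.00000000e+00,  0.00000000e+00,
         1.00000000e+00]])}
```

View pics/scene.png

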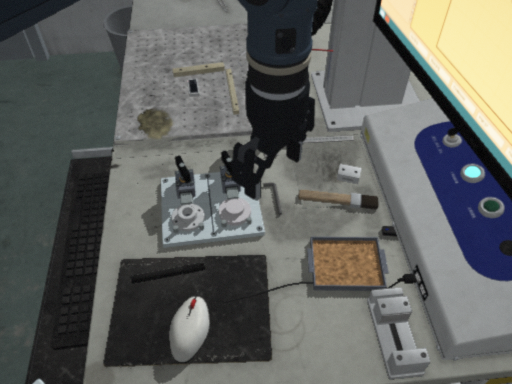

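View pics/wrist.png

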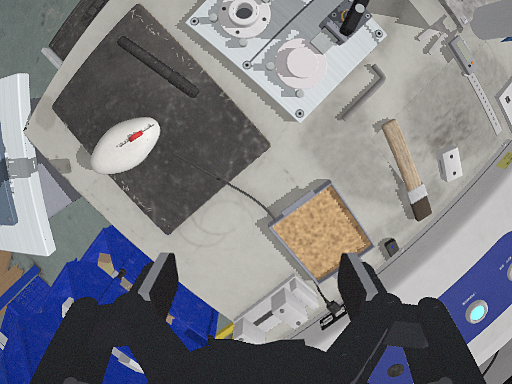

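The scene view shows the drilled flange at about (187,215) with its clamp knob at about (183,170). The blank is at (234,210) and the tray at (347,263). The wrist view shows the same layout.

Run:
```python
from h import *
P=np.load("scene.npy"); 
def rect(m,roi,name):
    u0,v0,u1,v1=roi; M=np.zeros(m.shape,bool); M[v0:v1,u0:u1]=m[v0:v1,u0:u1]
    p=P[M]; p=p[:,:2].astype(np.float32)*1000
    md=np.median(p,0)
    r=cv2.minAreaRect(p); print(name,len(p),r,'mean',p.mean(0)); return r
z=P[...,2]
print('table z',np.median(z[225:235,280:300]))
rect((z>.008)&(z<.017),(150,165,275,255),'plate')
rect((z>.029)&(z<.037),(165,195,205,235),'flange hub')
rect((z>.029)&(z<.037),(218,195,255,230),'blank hub')
rect((z>.018)&(z<.026),(165,195,210,235),'flange rim')
rect((z>.055)&(z<.084),(168,150,198,190),'knobF')
rect((z>.074)&(z<.084),(168,150,198,190),'knobF top')
rect((z>.010)&(z<.018),(300,230,395,300),'traywall')
rect((z>.003)&(z<.009),(315,240,380,285),'mat')
rect((z>.03),(110,260,400,300),'hi')
```

```text
table z -0.0003203693968965582
plate 3689 ((568.3693237304688, 170.19387817382812), (168.18170166015625, 216.5980224609375), 46.84292221069336) mean [539.87036 174.2712 ]
flange hub 230 ((515.4686279296875, 196.79730224609375), (61.237159729003906, 34.91889190673828), 38.65126037597656) mean [511.1736  194.29895]
blank hub 261 ((576.37158203125, 130.91000366210938), (49.882545471191406, 34.260623931884766), 39.63063049316406) mean [572.13116 128.0741 ]
flange rim 469 ((512.4288330078125, 195.2437744140625), (85.46015930175781, 60.60763931274414), 45.83871078491211) mean [500.66928 183.06403]
knobF 215 ((557.01708984375, 243.6894073486328), (60.273162841796875, 12.313573837280273), 65.03564453125) mean [553.65076 239.21188]
knobF top 153 ((557.06884765625, 243.6669921875), (60.26668930053711, 12.209027290344238), 64.8639144897461) mean [555.7216  241.89287]
traywall 713 ((618.9360961914062, -99.22608947753906), (149.24710083007812, 148.9532928466797), 28.061748504638672) mean [ 612.9567   -102.183075]
mat 2768 ((617.75732421875, -97.25756072998047), (94.55831146240234, 119.21507263183594), 39.090763092041016) mean [616.66876 -98.40073]
hi 368 ((410.9730224609375, -199.87353515625), (407.1213684082031, 342.6463623046875), 55.290992736816406) mean [ 504.2683  -191.48442]
```

carry_out(
  series=[
    [[10,0.5,0,-8],[20,1,0,-16],[20,1,0,-155],[20,1,0,-155],[20,1,0,-155],[20,1,0,-155],[20,1,0,-155],[20,1,0,-155],[20,1,0,-155],[20,1,0,-155],[20,1,0,-155],[20,1,0,-155],[20,1,0,-155],[20,1,0,-155],[20,1,0,-155],[20,1,0,-155],[20,1,0,-155],[20,1,0,-155],[20,1,0,-155],[20,1,0,-155]],
  ],
  jaw=0,
)

```text
time: 2.1
eef_pos: [0.5348, 0.1999, 0.2448]
eef_rot: [1.684, -2.651, -0.001]
wrist_force: [0.6, -0.7, 0.0]
gripper_width: 0.503
gripper_force: 0.0
```

```bash
cat >> h.py <<'E'
def wrist():
    s=telemetry.get_state(); i=eyes.get_image("wrist"); d=i["depth"]
    h,w=d.shape; v,u=np.mgrid[:h,:w].astype(float)
    a=(u-i["cx"])/i["fx"]; b=(v-i["cy"])/i["fy"]; r=np.hypot(a,b)+1e-9
    t=np.tan(np.minimum(r,1.5))/r
    p=np.stack([a*t*d,-b*t*d,-d],-1); M=i["mount"]
    p=p@M[:3,:3].T+M[:3,3]
    return s,i,p@R.from_rotvec(s["eef_rot"]).as_matrix().T+s["eef_pos"]
E
python3 - <<'E'
from h import *
s,i,P=wrist(); print(s["q"],s["eef_pos"],s["eef_rot"],arm.tips_ahead,s["gripper_width"])
cv2.imwrite("pics/w2.png",i["pixels"]); np.save("w2.npy",P)
x=P.reshape(-1,3)
print('table',np.median(P[...,2][(abs(P[...,2])<.006)]))
E
```

```text
[ 2.40290465e-01  1.70283448e-01  2.30715905e-01  1.63226790e+00
  1.56013360e-06 -8.91850984e-01] [0.53477391 0.19991221 0.24477628] [ 1.68437070e+00 -2.65072029e+00 -5.24551036e-04] 0.014 0.5028272140733061
table -0.00033931270386461376
```

View pics/w2.png

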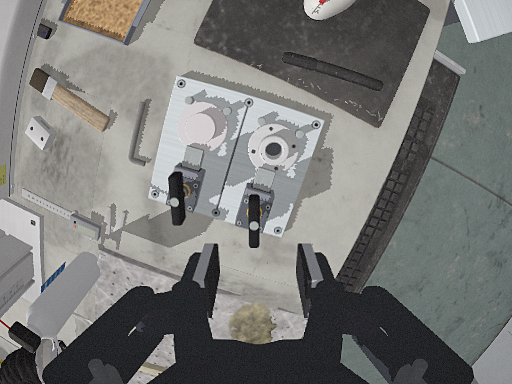

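The flange is at (272,148) with its knob at (254,220). The blank is at (204,126) with its knob at (176,198), and the plate is fully visible.

Run:
```python
from h import *
P=np.load("w2.npy"); z=P[...,2]
def get(m,roi):
    u0,v0,u1,v1=roi; M=np.zeros(m.shape,np.uint8); M[v0:v1,u0:u1]=m[v0:v1,u0:u1]
    M=cv2.morphologyEx(M,cv2.MORPH_OPEN,np.ones((3,3),np.uint8))
    n,l,st,_=cv2.connectedComponentsWithStats(M); k=1+np.argmax(st[1:,4])
    return P[l==k][:,:].astype(np.float32)*1000
for nm,lo,hi,roi in [('knobF',.07,.09,(235,185,275,250)),('knobB',.07,.09,(155,165,200,230)),('plate',.008,.016,(140,70,335,245)),('hubF',.028,.038,(240,115,305,175)),('hubB',.028,.038,(175,95,235,150)),('blockF',.038,.048,(235,170,290,235))]:
    p=get((z>lo)&(z<hi),roi); r=cv2.minAreaRect(p[:,:2]); c=cv2.minEnclosingCircle(p[:,:2])
    print(nm,len(p),np.round(p.mean(0),1),[np.round(a,1) for a in r],'circ',np.round(c[0],1),round(c[1],1))
```

```text
Traceback (most recent call last):
cv2.error: OpenCV(4.12.0) /io/opencv/modules/imgproc/src/convhull.cpp:143: error: (-215:Assertion failed) total >= 0 && (depth == CV_32F || depth == CV_32S) in function 'convexHull'
```

Run:
```python
from h import *
P=np.load("w2.npy"); z=P[...,2]
def get(m,roi):
    u0,v0,u1,v1=roi; M=np.zeros(m.shape,np.uint8); M[v0:v1,u0:u1]=m[v0:v1,u0:u1]
    n,l,st,_=cv2.connectedComponentsWithStats(M)
    k=1+np.argmax(st[1:,4])
    return P[l==k].astype(np.float32)*1000
for nm,lo,hi,roi in [('knobF',.07,.09,(235,185,275,250)),('knobB',.07,.09,(155,165,200,230)),('plate',.008,.016,(140,70,335,245)),('hubF',.028,.038,(240,115,305,175)),('hubB',.028,.038,(175,95,235,150)),('blockF',.038,.048,(235,170,290,235))]:
    p=get((z>lo)&(z<hi),roi); q=np.ascontiguousarray(p[:,:2]); r=cv2.minAreaRect(q); c=cv2.minEnclosingCircle(q)
    print(nm,len(p),np.round(p.mean(0),1),[np.round(a,1) for a in r],'circ',np.round(c[0],1),round(c[1],1))
```

```text
knobF 535 [558.3 242.2  78.4] [array([559.2, 244.4]), array([57.1, 11.2]), np.float64(64.4)] circ [560.9 243.7] 28.6
knobB 602 [623.6 182.4  77.8] [array([625.4, 183.7]), array([58.1, 12.4]), np.float64(64.8)] circ [625.6 183.7] 29.2
plate 11243 [554.9 173.9  11.2] [array([561.3, 179.6]), array([166.6, 190.8]), np.float64(47.5)] circ [561.  178.9] 124.7
hubF 481 [507.7 187.7  31.8] [array([507.4, 188.1]), array([33.4, 35. ]), np.float64(65.1)] circ [507.5 187.8] 17.9
hubB 724 [573.4 127.   32. ] [array([573.6, 126.9]), array([34.7, 35.2]), np.float64(39.3)] circ [573.5 126.8] 18.3
blockF 303 [573.2 242.5  39.6] [array([574.1, 239.4]), array([44.2, 16. ]), np.float64(63.7)] circ [568.8 242. ] 22.1
```

carry_out(
  series=[
    [[-5.1,-0.3,4,0],[-5.1,-0.3,8,0],[-5.1,-0.3,11,0],[-5.1,-0.3,13,0],[-5.1,-0.3,15,0],[-5.1,-0.3,17,0],[-5.1,-0.3,17.8,0],[-5.1,-0.3,17.8,0],[-5.1,-0.3,17.8,0]],
  ],
)

```text
time: 3.05
eef_pos: [0.5597, 0.2451, 0.0681]
eef_rot: [-1.687, 2.649, -0.0]
wrist_force: [-0.1, 0.1, 0.9]
gripper_width: 0.494
gripper_force: 0.0
```

carry_out(
  series=[
    [[0,0,0,0],[0,0,0,0],[0,0,0,0],[0,0,0,0],[0,0,0,0],[0,0,0,0],[0,0,0,0],[0,0,0,0]],
  ],
  jaw=-1,
)

```text
time: 3.85
eef_pos: [0.5605, 0.2452, 0.069]
eef_rot: [-1.686, 2.647, -0.002]
wrist_force: [0.2, -0.4, 5.3]
gripper_width: 0.129
gripper_force: 59.5
```

```bash
python3 -c "
from h import *
s=telemetry.get_state();print(s['torque'],s['wrist_force'],s['q'],s['eef_pos'])"
```

```text
[-0.05657307 -0.0087238   0.0345888 ] [ 0.24101915 -0.36510236  5.28677769] [ 3.02902938e-01  3.00007118e-01  3.31884776e-02  1.30086580e+00
 -2.10418116e-04 -8.31381924e-01] [0.56045485 0.24517775 0.06899837]
```

Gripped. I'll try 6° one way and compare the torque about the screw.

carry_out(
  series=[
    [[0,0,0,2],[0,0,0,4],[0,0,0,6],[0,0,0,6],[0,0,0,6]],
  ],
)

```text
time: 4.35
eef_pos: [0.5606, 0.2451, 0.069]
eef_rot: [-1.546, 2.731, -0.002]
wrist_force: [1.0, 0.1, 5.3]
gripper_width: 0.129
gripper_force: 59.6
```

```bash
python3 -c "
from h import *
s=telemetry.get_state();print(s['torque'],s['wrist_force'],s['q'],s['eef_pos'])"
```

```text
[-0.12737042 -0.11173     0.08834846] [0.95011973 0.1399083  5.27076201] [ 3.02892384e-01  3.00010641e-01  3.32231861e-02  1.30065471e+00
 -4.65540133e-04 -7.27017432e-01] [0.56058102 0.24512992 0.06901366]
```

carry_out(
  series=[
    [[0,0,0,2],[0,0,0,4],[0,0,0,4]],
  ],
)

```text
time: 4.65
eef_pos: [0.5607, 0.2451, 0.069]
eef_rot: [-1.448, 2.784, -0.002]
wrist_force: [1.2, -0.6, 4.7]
gripper_width: 0.126
gripper_force: 59.6
```

```bash
python3 -c "
from h import *
s=telemetry.get_state();print(s['torque'],s['wrist_force'])"
```

```text
[-0.12452291 -0.09620748  0.08815095] [ 1.24129581 -0.58384758  4.67073085]
```

The torque stays at about 0.09 N m, so this direction is the one that gives. I'll keep opening this way.

carry_out(
  series=[
    [[0,0,0,6],[0,0,0,12],[0,0,0,18],[0,0,0,24],[0,0,0,30],[0,0,0,36],[0,0,0,42],[0,0,0,48],[0,0,0,54],[0,0,0,60],[0,0,0,66],[0,0,0,72],[0,0,0,78],[0,0,0,84],[0,0,0,90],[0,0,0,96],[0,0,0,102],[0,0,0,108],[0,0,0,114],[0,0,0,120]],
  ],
)

```text
time: 6.65
eef_pos: [0.5605, 0.2426, 0.069]
eef_rot: [1.693, 2.641, -0.004]
wrist_force: [-0.7, -7.0, 7.2]
gripper_width: 0.125
gripper_force: 59.8
```

```bash
python3 -c "
from h import *
s=telemetry.get_state();print(s['torque'],s['wrist_force'],s['q'])"
```

```text
[-1.27144715  0.07966934  0.06651328] [-0.65326384 -6.96157042  7.20685678] [ 0.30142213  0.29974314  0.03286017  1.30253325 -0.00544273  1.44136804]
```

carry_out(
  series=[
    [[0,0,0,0],[0,0,0,0],[0,0,0,0],[0,0,0,0],[0,0,-3,0],[0,0,-6,0],[0,0,-10,0],[0,0,-13,0]],
  ],
  jaw=0,
)

```text
time: 7.45
eef_pos: [0.5594, 0.2453, 0.1994]
eef_rot: [1.686, 2.65, 0.002]
wrist_force: [1.0, -0.4, 0.9]
gripper_width: 0.502
gripper_force: 0.0
```

carry_out(
  series=[
    [[0,0,0,-113],[0,0,0,-113],[0,0,0,-113],[0,0,0,-113],[0,0,0,-113],[0,0,0,-113],[0,0,0,-113],[0,0,0,-113],[0,0,0,-113],[0,0,0,-113],[0,0,0,-113],[0,0,0,-113],[0,0,0,-113],[0,0,0,-113],[0,0,0,-113]],
  ],
)

```text
time: 8.95
eef_pos: [0.5591, 0.2451, 0.197]
eef_rot: [1.275, -2.871, -0.0]
wrist_force: [0.2, -0.3, 0.2]
gripper_width: 0.5
gripper_force: 0.0
```

Run:
```python
from h import *
s,i,P=wrist(); print(s["q"],s["eef_pos"],s["eef_rot"])
im=i["pixels"]; cv2.imwrite("pics/w3.png",im); np.save("w3.npy",P)
```

```text
[ 3.03253543e-01  2.67828478e-01  2.49718231e-01  1.55312129e+00
  1.57929670e-04 -5.32552865e-01] [0.55912381 0.24510094 0.19702735] [ 1.27483147e+00 -2.87085461e+00 -3.24609358e-04]
```

View pics/w3.png

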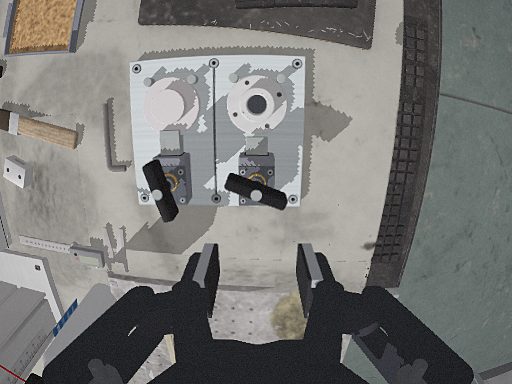

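The flange's toe at (257,146) is clear of the rim, and its knob at (255,190) has turned. The blank's toe at (171,140) is still over its rim. I'll check the hub and measure the tray.

Run:
```python
from h import *
P=np.load("w3.npy"); z=P[...,2]
m=np.zeros(z.shape,bool); m[70:135,220:300]=((z>.028)&(z<.038))[70:135,220:300]
q=np.ascontiguousarray(P[m][:,:2].astype(np.float32)*1000); print(len(q),cv2.minEnclosingCircle(q),q.mean(0))
s,i,P=cloud("scene"); z=P[...,2]; hsv=cv2.cvtColor(i["pixels"],cv2.COLOR_BGR2HSV)
m=((hsv[...,0]>8)&(hsv[...,0]<25)&(hsv[...,1]>90)).astype(np.uint8); m[:225]=0; m[300:]=0; m[:,:290]=0; m[:,400:]=0
n,l,st,_=cv2.connectedComponentsWithStats(m); k=1+np.argmax(st[1:,4])
q=np.ascontiguousarray(P[l==k][:,:2].astype(np.float32)*1000); print(len(q),cv2.minAreaRect(q),q.mean(0),np.median(z[l==k]))
```

```text
657 ((507.9437561035156, 188.29466247558594), 17.625926971435547) [507.71204 188.15126]
2829 ((424.93756103515625, -199.17823791503906), (544.6784057617188, 127.79962921142578), 27.79778480529785) [613.6698  -99.77747] 0.005561927313730286
```

carry_out(
  series=[
    [[4,0,0,0],[7.7,0,0,0],[7.7,0,4,0],[7.7,0,8,0],[7.7,0,11,0],[7.7,0,13,0],[7.7,0,14.5,0],[7.7,0,15.5,0],[7.7,0,15.5,0]],
  ],
  jaw=0.4,
)

```text
time: 9.95
eef_pos: [0.507, 0.1876, 0.0411]
eef_rot: [1.276, -2.868, -0.001]
wrist_force: [-1.2, 0.8, -0.0]
gripper_width: 0.701
gripper_force: 0.0
```

carry_out(
  series=[
    [[0,0,0.3,0],[0,0,0.5,0],[0,0,0.5,0]],
  ],
)

```text
time: 10.25
eef_pos: [0.5084, 0.1879, 0.0381]
eef_rot: [-1.277, 2.869, -0.0]
wrist_force: [0.4, 0.0, -0.8]
gripper_width: 0.701
gripper_force: 0.0
```

carry_out(
  series=[
    [[0,0,0,0],[0,0,0,0],[0,0,0,0],[0,0,0,0],[0,0,0,0],[0,0,0,0],[0,0,0,0],[0,0,0,0]],
  ],
  jaw=-1,
)

```text
time: 11.05
eef_pos: [0.5084, 0.1879, 0.0383]
eef_rot: [-1.277, 2.868, -0.0]
wrist_force: [-1.2, 0.3, 5.8]
gripper_width: 0.368
gripper_force: 59.8
```

carry_out(
  series=[
    [[0,0,-0.5,0],[0,0,-1.5,0],[0,0,-3,0],[0,0,-5,0],[0,0,-8,0],[0,0,-11,0],[0,0,-11,0]],
  ],
)

```text
time: 11.75
eef_pos: [0.511, 0.1885, 0.1539]
eef_rot: [-1.274, 2.861, -0.003]
wrist_force: [1.5, 1.3, 0.5]
gripper_width: 0.366
gripper_force: 59.4
```

Run:
```python
from h import *
s,i,P=cloud("side"); print(s["q"],s["gripper_width"],s["eef_pos"]); cv2.imwrite("pics/side.png",i["pixels"]); np.save("side.npy",P)
s,i,P=wrist(); np.save("w4.npy",P); cv2.imwrite("pics/w4.png",i["pixels"])
```

```text
[ 2.30280929e-01  8.64239943e-02 -4.18326118e-02  1.43200824e+00
  1.99346558e-05 -6.07521174e-01] 0.3663692449838794 [0.51100479 0.18851987 0.15393673]
```

View pics/side.png

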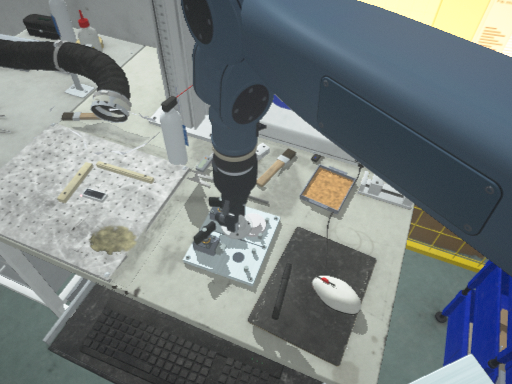

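View pics/w4.png

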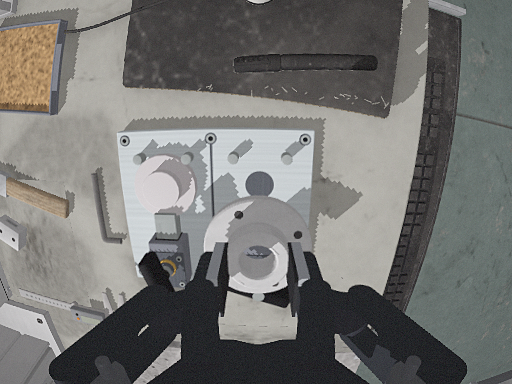

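The flange is held between the fingers at about (258,250). Next I'll measure the tray precisely and check the clearance around it.

Run:
```python
from h import *
for n in ("side","scene"):
    if n=="side": P=np.load("side.npy")
    else: P=np.load("scene.npy")
    x,y,z=np.moveaxis(P,-1,0); 
    d=np.hypot(x-.617,y+.098)
    m=(d<.085)&(z>.003)&(z<.0085)
    q=P[m][:,:2]*1000; h=np.histogramdd(q,bins=[np.arange(520,720,4),np.arange(-200,10,4)])[0]
    r=cv2.minAreaRect(np.ascontiguousarray(q.astype(np.float32)))
    print(n,len(q),r,np.median(q,0))
    m=(d<.085)&(z>.0105)&(z<.018); q=P[m][:,:2]*1000
    print(' wall',len(q),cv2.minAreaRect(np.ascontiguousarray(q.astype(np.float32))))
    for rr in (.08,.1,.12,.15): print(rr,z[(d<rr)&(z<.3)].max() if n=="scene" else z[(d<rr)&(z<.09)].max())
```

```text
side 1244 ((600.8280639648438, -104.34788513183594), (127.47730255126953, 133.4776153564453), 37.508262634277344) [ 614.56386229 -100.63799808]
 wall 272 ((605.2041625976562, -106.5880355834961), (127.22488403320312, 140.92276000976562), 36.5906982421875)
0.08 0.028486681070990838
0.1 0.03917413049394358
0.12 0.06316535792536104
0.15 0.06967438360324585
scene 3030 ((614.60986328125, -95.03340148925781), (142.0354766845703, 142.26771545410156), 24.63810920715332) [614.5122265  -99.32505037]
 wall 680 ((604.6873779296875, -106.55342102050781), (129.4166259765625, 139.4016571044922), 38.453369140625)
0.08 0.03675990787002115
0.1 0.2999384147195164
0.12 0.2999384147195164
0.15 0.29996130174754854
```

carry_out(
  series=[
    [[0.7,-1.4,0,0],[2.1,-4,0,0],[4,-7.8,0,0],[6,-11.6,0,0],[8,-15.5,0,0],[10,-19.4,0,0],[12,-23.3,0,0],[13.3,-25.8,0,0],[14,-27.2,0,0],[14,-27.2,0,0],[14,-27.2,0,0],[14,-27.2,0,0]],
  ],
)

```text
time: 13.05
eef_pos: [0.6156, -0.0967, 0.147]
eef_rot: [1.28, -2.868, -0.002]
wrist_force: [0.1, 0.3, -1.2]
gripper_width: 0.368
gripper_force: 59.4
```

Run:
```python
from h import *
s,i,P=wrist(); print(s["q"],s["gripper_width"],s["eef_pos"]); cv2.imwrite("pics/w5.png",i["pixels"]); np.save("w5.npy",P)
```

```text
[-2.63645363e-01  3.05244282e-01  1.96122165e-01  1.46298626e+00
  5.77033689e-04 -1.10319593e+00] 0.3681231695124367 [ 0.6155863  -0.09668995  0.14703869]
```

View pics/w5.png

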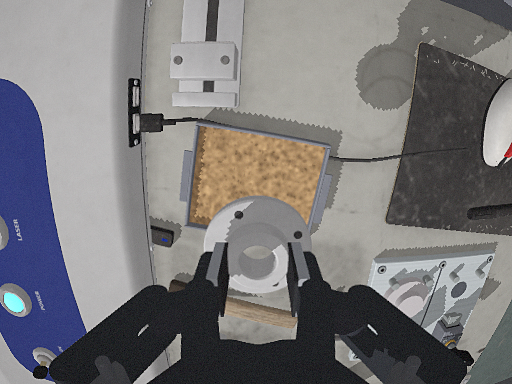

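The flange is over the tray. The tray's near corners are at (197,123) and (330,146), and the console is off to the left. I'll compute the tray centre and the console clearance.

Run:
```python
from h import *
P=np.load("w5.npy"); z=P[...,2]
for u,v in [(199,125),(328,148),(190,222),(320,200)]:
    b=P[v-4:v+5,u-4:u+5].reshape(-1,3); b=b[b[:,2]>.009]; print((u,v),len(b),np.round(np.median(b,0)*1000,1) if len(b) else '')
for v in (100,180,250): 
  print([np.round(P[v,u]*1000).tolist() for u in (60,100,125,138)])
m=(z>.003)&(z<.0085); m[:, :185]=0; m[:,330:]=0; m[:120]=0; m[195:]=0
q=P[m][:,:2]*1000; print(cv2.minAreaRect(np.ascontiguousarray(q.astype(np.float32))))
```

```text
(199, 125) 52 [ 613.6 -175.8   12.8]
(328, 148) 51 [541.3 -83.   12.6]
(190, 222) 38 [ 689.2 -114.2   12.6]
(320, 200) 81 [578.  -48.3  13.1]
[[668.0, -268.0, 73.0], [645.0, -242.0, 65.0], [635.0, -230.0, 52.0], [633.0, -227.0, 33.0]]
[[717.0, -225.0, 75.0], [693.0, -200.0, 65.0], [681.0, -185.0, 57.0], [685.0, -179.0, 31.0]]
[[771.0, -188.0, 79.0], [745.0, -161.0, 67.0], [728.0, -144.0, 63.0], [730.0, -134.0, 47.0]]
((599.8450927734375, -108.49369812011719), (73.3231430053711, 125.49107360839844), 39.449012756347656)
```

carry_out(
  series=[
    [[0,0,2,0],[0,0,5,0],[0,0,7.5,0],[0,0,9.5,0],[0,0,10.5,0],[0,0,11,0],[0,0,11.2,0],[0,0,11.2,0],[0,0,11.2,0],[0,0,11.2,0]],
  ],
)

```text
time: 14.1
eef_pos: [0.6171, -0.0986, 0.0366]
eef_rot: [-1.277, 2.869, -0.002]
wrist_force: [0.2, -0.4, -0.9]
gripper_width: 0.368
gripper_force: 59.4
```

carry_out(
  series=[
    [[0,0,0.1,0],[0,0,0.2,0],[0,0,0.2,0],[0,0,0.2,0]],
  ],
)

```text
time: 14.5
eef_pos: [0.6161, -0.0983, 0.0332]
eef_rot: [1.278, -2.87, -0.0]
wrist_force: [0.8, -0.2, -0.9]
gripper_width: 0.372
gripper_force: 59.4
```

carry_out(
  series=[
    [[0,0,0.1,0],[0,0,0.1,0],[0,0,0.1,0],[0,0,0.1,0]],
  ],
)

```text
time: 14.9
eef_pos: [0.6163, -0.0983, 0.0324]
eef_rot: [-1.278, 2.87, -0.0]
wrist_force: [-0.5, 0.5, -0.3]
gripper_width: 0.373
gripper_force: 59.5
```

carry_out(
  series=[
    [[0,0,0.1,0],[0,0,0.1,0],[0,0,0.1,0],[0,0,0.1,0]],
  ],
)

```text
time: 15.3
eef_pos: [0.6163, -0.0983, 0.0323]
eef_rot: [-1.278, 2.87, -0.001]
wrist_force: [-2.4, 1.7, 5.1]
gripper_width: 0.37
gripper_force: 60.3
```

The force in z has risen to 5 N, so the flange is on the mat. Releasing and lifting away.

carry_out(
  series=[
    [[0,0,0,0],[0,0,0,0],[0,0,0,0],[0,0,0,0],[0,0,0,0],[0,0,-1,0],[0,0,-3,0],[0,0,-6,0],[0,0,-10,0],[0,0,-14,0],[-4,0,-16,0],[-7,0,-18,0],[-7,0,-18,0],[-7,0,-18,0]],
  ],
  jaw=0.4,
)

```text
time: 16.7
eef_pos: [0.6635, -0.046, 0.2123]
eef_rot: [-1.279, 2.868, -0.002]
wrist_force: [-0.1, -0.6, -0.3]
gripper_width: 0.699
gripper_force: 0.0
```

Run:
```python
from h import *
s,i,P=wrist(); print(s["eef_pos"],s["joint_vel"]); cv2.imwrite("pics/w6.png",i["pixels"])
z=P[...,2]; x,y=P[...,0],P[...,1]; d=np.hypot(x-.6165,y+.0983)
for lo,hi in ((.013,.0205),(.0225,.031)):
    m=(d<.045)&(z>lo)&(z<hi); q=P[m]; c,r=cv2.minEnclosingCircle(np.ascontiguousarray(q[:,:2].astype(np.float32)*1000))
    A=np.c_[q[:,:2],np.ones(len(q))]; print(len(q),c,r,np.median(q[:,2]),np.linalg.lstsq(A,q[:,2],rcond=None)[0][:2])
```

```text
[ 0.66352531 -0.04602158  0.2122736 ] [-0.02510436 -0.00202083 -0.0601631  -0.00350704 -0.00326787  0.00037808]
875 (616.0701293945312, -97.66547393798828) 30.823715209960938 0.013560102284901926 [-0.00115862 -0.00127672]
577 (615.8779296875, -98.05985260009766) 18.05742835998535 0.025910224311911007 [-0.00204266 -0.00370165]
```

View pics/w6.png

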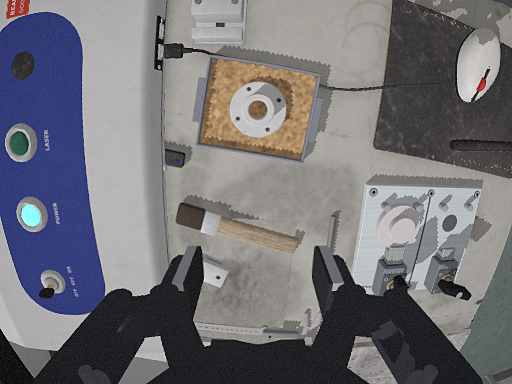

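The flange lies flat and central in the tray at (258,109). The brush, the hex key and the blank at (401,228) look untouched, so I'll hand the job in.

```bash
python3 -c "
from plant import arm
print(arm.sign_off())"
```

```text
the job is handed in; nothing more can be done
None
```

I unscrewed the flange's own clamp by about 2.3 rad and set the flange down flat near the centre of the cork tray. The blank, its clamp, the hex key and the brush were left alone, and the job was handed in at about 17 s; the sign-off gave no verdict.

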